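Seat a specimen mount in its carrier with the ratchet press

ROBOT

A 7-joint arm with a two-finger parallel gripper is mounted at the origin on the work surface. World frame = base frame: x ahead of the robot, y to its left, z up, the work surface at z = 0. Lengths are in m, angles in rad, forces in N, time in s.
With the tool pointing down it reaches from about 0.425 to 0.925 m from the base axis. Payload 6.8 kg.
Tool frame: the origin (TCP) lies on the front face of the gripper's body, between the roots of the fingers; the fingertips stand 73 mm ahead of it and the grasp point (between the pads) lies 54 mm ahead of it; z points along the fingers, y is the direction in which the jaws open and shut (so a half turn about z gives the same grasp; the last joint's range is limited). The gripper opens to 85 mm and grips with 20 to 120 N. Pads are 22 mm wide; open, the fingers measure 114 mm over their backs; the gripper's body (76 mm by 85 mm) begins 54 mm behind the grasp point. The pads swing forward as they close: fully open they stand 13 mm farther back than shut.
Start: joints at [1.013, 0.477, 0.022, 1.555, -0.011, 1.109, -0.083], TCP at [0.293, -0.608, 0.304] pointing down, gripper open.
Joint ranges: [-2.96, 2.96], [-0.34, 2.1], [-1.41, 1.46], [0.24, 2.44], [-1.37, 4.51], [0.17, 1.92], [-2.96, 2.96]. Speed limits (rad/s): [2.39, 2.39, 3.14, 3.14, 3.14, 3.14, 3.14].

INTERFACE

Orientations are given as a unit quaternion [w, x, y, z].
In Python, from station import get_obs, read_camera, hand_in, spot_in, cut_out, spot_point gives the robot as it stands. The module is installed in compiled form; this text tells all that it offers.
- The arm moves only by the tool move_arm, never from a script. Its arguments are lists of equal length, an entry for each row: "gripper": the opening, from 0 (shut) to 1 (fully open); "xyz": the shift along the tool's x, y, z in cm, a list of three; "twist": the turn about the tool's z in rad. A call has 1 to 5 rows; each row is the pose to reach, as a shift and turn from the pose commanded when the call began, along the tool's axes at that moment; what a row does not reach only later rows make up. A row lasts 1/12 s, in which the tool goes at most 41.7 mm and 7.16 degrees, less where a joint would pass 70% of its speed; a pose out of reach is approached as far as the arm can. A call with a gripper value outside its range is refused whole. The fingers move at their own pace and stop on an object; "squeeze" is the grip in N (left out, the last holds). Time passes only in rows, so rows that repeat a pose let the fingers close. It gives the time, the measured TCP pose, the force and the opening at its end, in the units of the state.
- get_obs(): the state, without advancing time (a new reading comes with each control period).
- read_camera(name): name is "scene" or "top"; returns a dict with "pixels" (420x560x3 uint8, red, green, blue), "fx", "fy", "cx", "cy" (pixels), "k1" (the pictures are not rectified: a ray, as slopes to the right and down, at radius r is drawn at 1 + k1 r^2 times it, then the intrinsics apply), "R" (3x3) and "t" (3): a world point X has camera coordinates R X + t. Camera axes: x right, y down, z forward; pixel columns grow to the right and rows downward; lengths in m; the calibration is good to about 2 mm. A picture is of the moment at which its call begins. There is no depth.
- hand_in(): hands the job in, once; it reports no verdict.
Trained networks look in the newest picture that a camera, given by its name, has taken for a name from the list of things; names that differ only in an ending like _2 or _b are one class to them, and where a whole thing is asked for, a point or a joint stands for the part that bears it (a point fixed in the world has none). Each returns a list of dicts, best first, with "p" (0 to 1); they miss things now and then, are a little off and sometimes report something else, mostly with a low value. They report only what shows in the picture. A call takes as long as a camera call.
- spot_in(query, camera): "centre" ([x, y, z] in m, in world coordinates, good to about 4 mm: the middle of the surface that is visible of it).
- cut_out(query, camera): "pixels" (420x560 bool, what is visible of it).
- spot_point(query, camera): "centre" ([x, y, z] in m, in world coordinates, good to about 4 mm: a listed point, or the origin of a listed thing).
The state is a dict: "t": time; "q": joint angles; "joint_vel": joint speeds; "joint_torque": joint torques, N m; "eef_pos": TCP position; "tool_rot": TCP orientation; "contact_force": force on the tool from outside, world axes, zero at the start; "torque": the same for the moment, N m; "gripper_width": opening from 0.0 (shut) to 1.0 (fully open).
Only numpy, scipy, OpenCV 4.12 (cv2) and the standard library are available. Lean on these libraries where they do the work, as an engineer would, in place of code of your own. Each camera call takes 0.05 s, during which the arm holds its last target.

TASK

Click the ratchet knob of the little press forward until its sprung foot has pushed the round specimen mount fully home in its carrier and the pawl alone holds it pressed there firmly but not crushed, with your hand off. Then swing the pawl right over out of the teeth, and only then, without ever forcing the wheel against the pawl, turn the knob all the way back to its stop so that the foot stands clear. Leave the pawl swung out, the mount fully home and the things around the press where they are.

Things in the scene. Friction and masses are not known exactly. Their poses are not given: they have to be found in the camera images.
- knob_grip (a point): Middle of the black bar grip on the knob's vertical axis, 137 mm above the bench. The bar is 50 mm long (point x), 16 mm wide (point y), 34 mm high (118 to 152 mm above the bench), on a 22 mm stem over a 92 mm ratchet wheel with its top at 60 mm and 12 saw teeth up to 66 mm. The point turns with the knob.
- knob_turn (a joint): Knob angle, rad: 0 at the start (its back stop), grows clockwise seen from above, to 5.0. It drives the ram forward 11.46 mm per rad. The pawl drops behind a tooth at every 0.524 rad (30 degrees, 6 mm of ram) and holds there to 0.03 rad; between clicks the knob runs back to the last tooth if let go under load. Friction 0.015 N m, drag 0.12 N m s/rad.
- knob: The whole knob: bar grip, stem and steel ratchet wheel (radius 46 mm, teeth 6 mm high at 40 mm radius); origin on its axis, 50 mm above the bench.
- pawl_swing (a joint): Pawl angle, rad: about 0 with its nose in a tooth gap, up to 0.07 as a tooth passes, 1.5 at its stop, swung right over and free. No spring: it falls into the teeth by its own weight; pushed past about 0.8 it falls outward and stays out. Very little friction.
- pawl_grip (a point): Middle of the thick end (16 mm across, 30 mm long) of the steel stalk standing up from the pawl's hub, 41 mm from the hinge. The hinge lies along the press's x axis at press (40, 115) mm, 72 mm above the bench. Engaged, the stalk leans 10 degrees to the knob side, point 112 mm and top 127 mm above the bench. Pushed to the press's +y it swings over to nearly level and lifts the pawl out.
- pawl: The whole pawl: stalk, hub and a curved steel arm, 6 mm thick, reaching 95 mm from the hinge (this body's origin) to the press's -y, its nose on the teeth at press (40, 20) mm. It stops the wheel from turning back (counter-clockwise); a load above 25 N between them does damage.
- press: The bench press, fixed: steel plate 140 x 265 x 12 mm (y -120 to 145 mm), grey gear housing 94 x 90 mm, top 49 mm above the bench. Origin on the bench; knob axis at press (0, 20) mm; ram along -y at x = 0, 27 mm up. At knob 0 the ram's sprung brass foot (18 mm) has its face at y = -40 to -58 mm, as its sleeve happens to be set. Two cheeks beside the pawl's hub reach 79 mm above the bench.
- mount: The dark resin specimen mount: disc 30 mm in diameter, 20 mm high, flat in the carrier's channel; origin under its centre. The sprung foot that pushes it gives 1 mm per 2.5 N: once the mount is home each click adds about 15 N (0.17 N m at the knob). Pressed against the carrier with under 6 N it is not firmly seated, over 28 N crushes it.
- carrier: Aluminium carrier fixed on the press plate, squared to it: a channel 33 mm wide inside, floor 5 mm thick, walls 22 mm high in all, open to its +y (towards the foot), closed by an end wall. Origin under the middle of the end wall's inner face, at the level of the plate's top; the mount is fully home when its centre is at carrier y = 15 mm, touching that wall.
- spare_mount_a: A loose spare mount, 30 mm disc, 20 mm high, bystander; origin under its centre.
- spare_mount_b: Another loose spare mount, the same size, bystander; origin under its centre.
- wash_bottle: White plastic bottle, 60 mm diameter, 150 mm tall, loose bystander; origin under its centre.
- mount_tray: Grey tray with compartments, 120 x 160 x 30 mm, loose bystander; origin under its centre.

How it is judged:
By the outcome, as a careful person would: the job done as asked, in the order asked, and still so for the second after the job is handed in, with the robot touching nothing.
It also fails if it takes over 72 s, if anything falls off the work surface, if the arm or the gripper's body presses on something with over 40 N, if the wrist force passes 120 N, or if a joint passes its speed limit or range.

## Working session

There is one attempt and no reset: what is moved stays moved. The work goes in short steps, Python scripts to look and compute and a tool call to move; the robot and the scene stay as the last step left them, time stands still between calls to the robot, and variables do not carry over. Pictures are saved under pics/ and viewed, and the job is handed in when it is done.

Besides the shell and the picture viewer there is one more tool, called after ">>>" in YAML: its name, and indented under it one key for each argument. move_arm: Moves the arm, as the interface text tells. Its arguments: {"type":"object","properties":{"gripper":{"type":"array","items":{"type":"number"}},"xyz":{"type":"array","items":{"type":"array","items":{"type":"number"}}},"twist":{"type":"array","items":{"type":"number"}},"squeeze":{"type":"number"}},"required":["gripper","xyz","twist"]}

```bash
mkdir -p pics; cat > h.py <<'E'
import numpy as np, cv2
from station import *
def shot(cam,name):
    d=read_camera(cam); cv2.imwrite('pics/'+name,d['pixels'][:,:,::-1]); return d
def proj(d,X):
    X=np.atleast_2d(X); c=X@np.array(d['R']).T+np.array(d['t']); s=c[:,:2]/c[:,2:]
    r2=(s**2).sum(1,keepdims=True); s=s*(1+d['k1']*r2)
    return s*[d['fx'],d['fy']]+[d['cx'],d['cy']]
def ray(d,u,v,z):
    p=np.array([(u-d['cx'])/d['fx'],(v-d['cy'])/d['fy']]); s=p.copy()
    for _ in range(20): s=p/(1+d['k1']*(s@s))
    R=np.array(d['R']);o=-R.T@np.array(d['t']);w=R.T@np.array([s[0],s[1],1]); return o+w*(z-o[2])/w[2]
E
python3 - <<'E'
from h import *
np.set_printoptions(precision=4,suppress=True)
for c in('scene','top'):
    d=shot(c,c+'0.png'); print(c,-np.array(d['R']).T@d['t'])
    for q in('knob_grip','knob','pawl_grip','pawl','press','mount','carrier','spare_mount_a','wash_bottle','mount_tray'):
        r=spot_point(q,c); print(q,[(np.round(x['centre'],4),round(x['p'],2)) for x in r[:3]])
o=get_obs();print(o)
E
```

```text
scene [ 1.2617 -0.4511  0.7583]
knob_grip [(array([ 0.4661, -0.0026,  0.1405]), 0.88), (array([ 0.4384, -0.1149,  0.0139]), 0.4)]
knob [(array([0.4687, 0.0002, 0.0495]), 0.76), (array([0.5293, 0.0746, 0.1146]), 0.16)]
pawl_grip [(array([0.53  , 0.0736, 0.1171]), 0.76)]
pawl [(array([0.5302, 0.0817, 0.0753]), 0.71), (array([ 0.4466, -0.1006,  0.0173]), 0.43)]
press [(array([ 0.5109,  0.391 , -0.0016]), 0.73)]
mount [(array([ 0.4451, -0.0991,  0.0176]), 0.5)]
carrier [(array([ 0.4385, -0.115 ,  0.0136]), 0.74)]
spare_mount_a [(array([ 0.5496, -0.3008,  0.0022]), 0.64), (array([ 0.4648, -0.0227,  0.004 ]), 0.6), (array([ 0.4448, -0.2736,  0.0035]), 0.44)]
wash_bottle [(array([ 0.5109,  0.3899, -0.0037]), 0.66)]
mount_tray [(array([ 0.6996, -0.4196,  0.003 ]), 0.67)]
top [0.4023 0.001  1.148 ]
knob_grip [(array([ 0.4727, -0.0018,  0.1337]), 0.88)]
knob [(array([ 0.4704, -0.0034,  0.0499]), 0.83)]
pawl_grip [(array([0.5284, 0.0743, 0.112 ]), 0.6)]
pawl [(array([0.5293, 0.082 , 0.0748]), 0.59)]
press [(array([ 0.4632, -0.0199,  0.0005]), 0.7)]
mount [(array([ 0.4467, -0.0965,  0.017 ]), 0.55)]
carrier [(array([ 0.4384, -0.1183,  0.0144]), 0.53)]
spare_mount_a [(array([ 0.55  , -0.3016, -0.0024]), 0.66)]
wash_bottle [(array([0.5098, 0.3886, 0.0001]), 0.68)]
mount_tray [(array([ 0.6966, -0.413 , -0.0004]), 0.61)]
{'t': 1.1, 'q': array([ 1.0129,  0.477 ,  0.0223,  1.5554, -0.0115,  1.1093, -0.0831]), 'joint_vel': array([-0.0002, -0.0017, -0.0004,  0.0003, -0.0003, -0.0029, -0.0013]), 'joint_torque': array([ -0.0005, -59.6336,   1.6063, -28.1548,   0.0124,   0.0014,
         0.    ]), 'eef_pos': array([ 0.2935, -0.6079,  0.3039]), 'tool_rot': array([0.    , 0.9748, 0.223 , 0.    ]), 'contact_force': array([-0.0654, -0.2487,  0.6164]), 'torque': array([-0.0213,  0.0045,  0.0373]), 'gripper_width': 0.9986519851566128}
```

```bash
sleep 1
```

```text
(no output)
```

View pics/scene0.png

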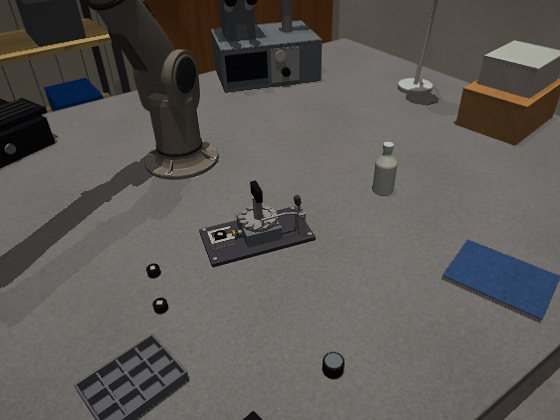

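View pics/top0.png

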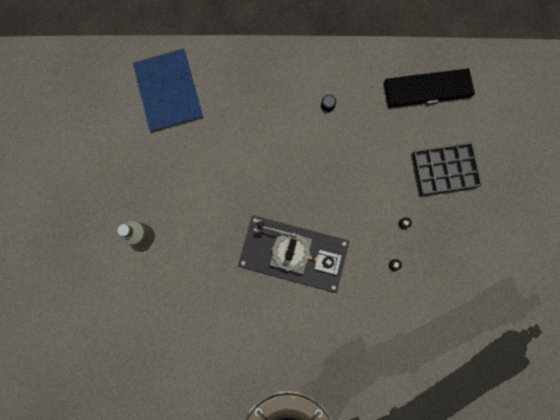

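```bash
cat >> h.py <<'E'
def Tp(yaw,kx,ky):
    c,s=np.cos(yaw),np.sin(yaw);R=np.array([[c,-s,0],[s,c,0],[0,0,1]])
    return R,np.array([kx,ky,0])-R@np.array([0,.02,0])
E
python3 - <<'E'
from h import *
for cam,b in(('top',(210,330-130,375,310)),('scene',(185,165,335,275))):
    d=read_camera(cam);im=d['pixels'][:,:,::-1].copy()
    x0,y0,x1,y1=b;k=4.8
    a=cv2.resize(im[y0:y1,x0:x1],None,fx=k,fy=k,interpolation=cv2.INTER_CUBIC)
    a=cv2.convertScaleAbs(a,alpha=1.5,beta=10)
    cv2.imwrite(f'pics/{cam}_raw.png',a)
    R,t=Tp(np.radians(-14),.4695,-.0015)
    def L(pts,col,close=True):
        p=(proj(d,np.array(pts)@R.T+t)-[x0-.5,y0-.5])*k
        cv2.polylines(a,[np.round(p).astype(int)],close,col,1)
    L([(-.07,-.12,.012),(.07,-.12,.012),(.07,.145,.012),(-.07,.145,.012)],(0,255,0))
    th=np.linspace(0,6.28,40)
    L([(.046*np.cos(q),.02+.046*np.sin(q),.06) for q in th],(0,255,255))
    L([(.04,.115,.072),(.04,.108,.112),(.04,.105,.127)],(0,0,255),False)
    L([(.04,.02,.066),(.04,.115,.072)],(0,0,255),False)
    cv2.imwrite(f'pics/{cam}_ov.png',a)
E
```

```text
(no output)
```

View pics/top_ov.png

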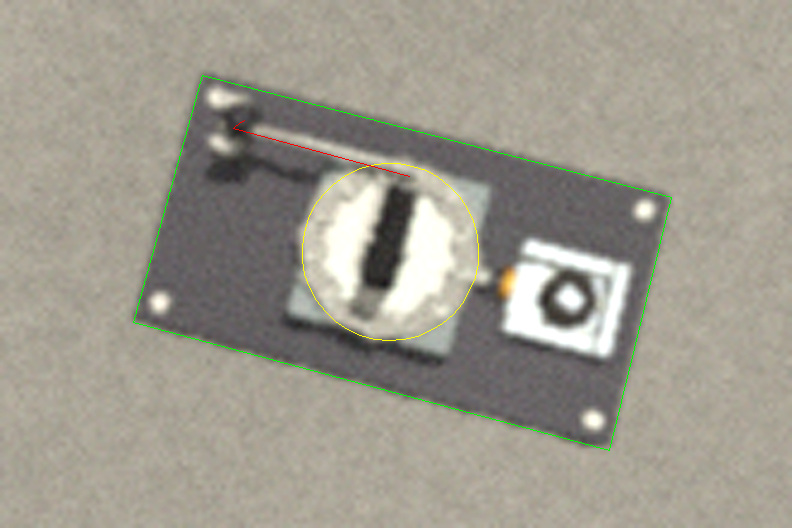

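View pics/scene_ov.png

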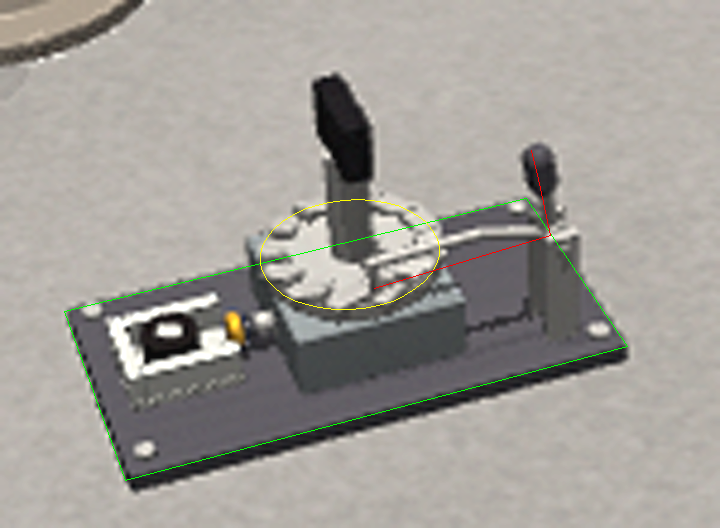

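View pics/top_raw.png

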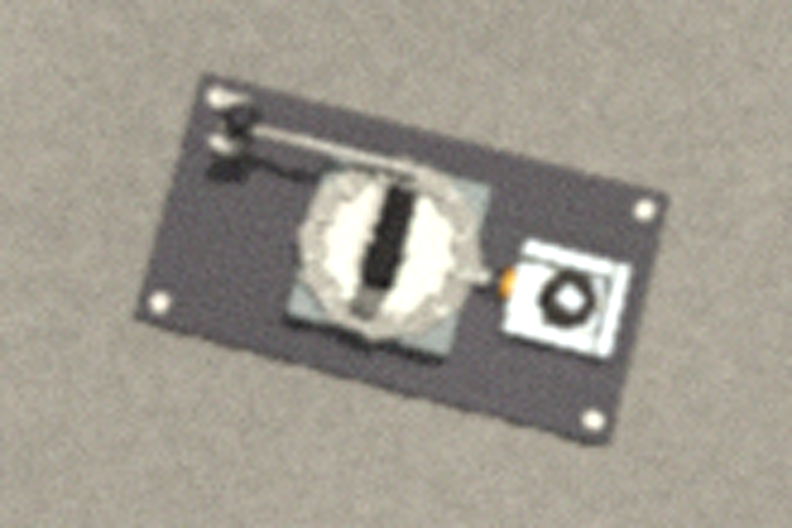

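```bash
python3 - <<'E'
from h import *
d=read_camera('top');R,t=Tp(np.radians(-14),.4695,-.0015)
np.set_printoptions(precision=1,suppress=True)
def P(n,u,v,z): 
    X=ray(d,210-.5+u/4.8,200-.5+v/4.8,z); print(n,R.T@(X-t)*1000)
P('foot right edge top',517,285,.03);P('foot left',502,283,.03)
P('mount c',568,298,.037);P('mount right',597,303,.037);P('mount left',540,292,.037)
P('endwall outer',628,308,.034);P('endwall inner',606,303,.034);P('open end',508,290,.034)
for c in('top','scene'):
  for q in('mount','carrier'):
    for r in spot_point(q,c)[:1]: print(c,q,R.T@(np.array(r['centre'])-t)*1000)
  for q in('mount','carrier'):
    m=cut_out(q,c)
    if m:
      e=m[0]['pixels'];ys,xs=np.nonzero(e);print(q,xs.min(),xs.max(),ys.min(),ys.max(),m[0]['p'])
im=d['pixels'][:,:,::-1][242:285,300:360]
a=cv2.resize(im,None,fx=13,fy=13,interpolation=cv2.INTER_CUBIC)
a=cv2.convertScaleAbs(a,alpha=1.3,beta=0)
# press-y ticks at z=.034, x=0
for y in range(-110,-30,10):
    for z,col in((.037,(0,0,255)),):
        p=(proj(d,R@[0,y/1000,z]+t)[0]-[300-.5,242-.5])*13; q=(proj(d,R@[.004 if y%50 else .012,y/1000,z]+t)[0]-[300-.5,242-.5])*13
        cv2.line(a,tuple(np.round(p).astype(int).tolist()),tuple(np.round(q).astype(int).tolist()),col,1)
cv2.imwrite('pics/zoom.png',a)
d=read_camera('scene')
im=d['pixels'][:,:,::-1][210:265,195:255]
a=cv2.resize(im,None,fx=11,fy=11,interpolation=cv2.INTER_CUBIC)
for y in range(-110,-30,10):
    for z,col in((.037,(0,0,255)),):
        p=(proj(d,R@[0,y/1000,z]+t)[0]-[195-.5,210-.5])*11; q=(proj(d,R@[.004 if y%50 else .012,y/1000,z]+t)[0]-[195-.5,210-.5])*11
        cv2.line(a,tuple(np.round(p).astype(int).tolist()),tuple(np.round(q).astype(int).tolist()),col,1)
cv2.imwrite('pics/zooms.png',a)
E
```

```text
foot right edge top [  1.5 -49.8  30. ]
foot left [  0.5 -41.8  30. ]
mount c [  1.3 -77.2  37. ]
mount right [  2.7 -92.6  37. ]
mount left [  0.6 -62.1  37. ]
endwall outer [   4.5 -109.4   34. ]
endwall inner [  4.1 -97.5  34. ]
open end [ -2.5 -45.6  34. ]
top mount [ -1.3 -78.   14.1]
top carrier [ -3.3 -98.2  12.3]
mount 323 334 256 268 0.41
carrier 315 340 250 273 0.74
scene mount [  0.4 -78.8  19.1]
scene carrier [ -3.  -95.8  10.9]
mount 239 276 181 232 0.74
carrier 207 235 227 249 0.63
```

View pics/zoom.png

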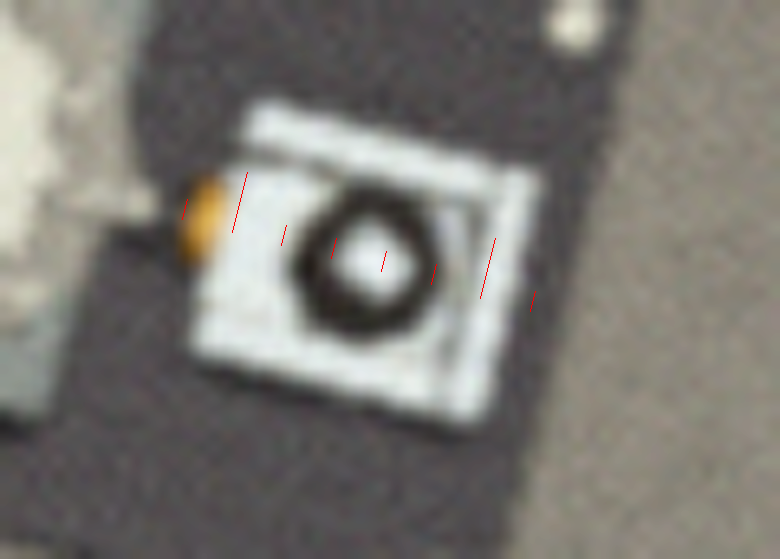

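View pics/zooms.png

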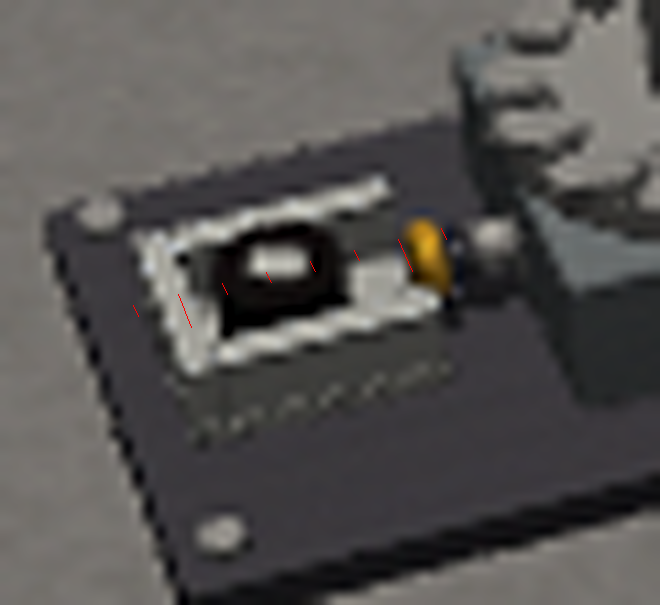

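```bash
cat >> h.py <<'E'
from scipy.spatial.transform import Rotation as Ro
def yaw_of(o):
    w,x,y,z=o['tool_rot'];M=Ro.from_quat([x,y,z,w]).as_matrix();return np.degrees(np.arctan2(M[1,1],M[0,1])),M
def need(X,yawdeg=None):
    o=get_obs();ya,M=yaw_of(o);s=M.T@(np.array(X)-o['eef_pos'])*100
    tw=None if yawdeg is None else round(float(np.radians((ya-yawdeg))),3)
    print('t',round(o['t'],2),'pos',np.round(o['eef_pos'],4),'toolY',round(ya,2),'shift',np.round(s,2),'twist',tw,'F',np.round(o['contact_force'],2),'T',np.round(o['torque'],3),'q7',round(o['q'][6],2),'grip',round(o['gripper_width'],3),'tilt',round(M[2,2],4))
E
python3 -c "
from h import *
need([.4695,-.0015,.30],76)"
```

```text
t 1.7 pos [ 0.2935 -0.6079  0.3039] toolY -64.23 shift [ 42.21 -46.95   0.39] twist -2.447 F [-0.61 -0.1  -0.31] T [-0.026  0.047 -0.023] q7 -0.08 grip 1.003 tilt -1.0
```

>>> move_arm:
  gripper: [0.6, 0.6, 0.6, 0.6, 0.6]
  xyz:
    - [2.8, -3.1, 0]
    - [5.6, -6.2, 0]
    - [8.4, -9.3, 0]
    - [11.2, -12.4, 0]
    - [14, -15.5, 0]
  twist: [-0.12, -0.24, -0.36, -0.48, -0.6]
  squeeze: 50

```text
t: 2.12
eef_pos: [0.3522, -0.4061, 0.304]
tool_rot: [0.0, 0.864, 0.504, -0.0]
contact_force: [0.9, -0.7, -0.0]
gripper_width: 0.603
```

```bash
cd .;python3 -c "
from h import *
need([.4695,-.0015,.30],76)"
```

```text
t 2.12 pos [ 0.3522 -0.4061  0.304 ] toolY -29.53 shift [40.98 -9.73  0.39] twist -1.842 F [ 0.9  -0.72 -0.01] T [-0.032 -0.066 -0.004] q7 0.18 grip 0.603 tilt -1.0
```

>>> move_arm:
  gripper: [0.6, 0.6, 0.6, 0.6, 0.6]
  xyz:
    - [4, -0.95, 0]
    - [8, -1.9, 0]
    - [12, -2.85, 0]
    - [16, -3.8, 0]
    - [20, -4.75, 0]
  twist: [-0.12, -0.24, -0.36, -0.48, -0.6]

```text
t: 2.53
eef_pos: [0.4105, -0.209, 0.3043]
tool_rot: [0.001, 0.677, 0.736, -0.0]
contact_force: [1.0, -0.1, -0.4]
gripper_width: 0.6
```

```bash
cd .;python3 -c "
from h import *
need([.4695,-.0015,.27],76)"
```

```text
t 2.53 pos [ 0.4105 -0.209   0.3043] toolY 4.85 shift [20.18  7.63  3.42] twist -1.242 F [ 1.01 -0.07 -0.42] T [ 0.007 -0.074 -0.05 ] q7 0.35 grip 0.6 tilt -1.0
```

>>> move_arm:
  gripper: [0.6, 0.6, 0.6, 0.6, 0.6]
  xyz:
    - [4, 1.5, 0]
    - [8, 3, 0]
    - [12, 4.5, 0]
    - [16, 6, 0]
    - [20.2, 7.6, 0]
  twist: [-0.12, -0.24, -0.36, -0.48, -0.6]

```text
t: 2.95
eef_pos: [0.4682, -0.0088, 0.3044]
tool_rot: [0.001, 0.429, 0.903, -0.0]
contact_force: [1.0, 0.4, -0.8]
gripper_width: 0.599
```

>>> move_arm:
  gripper: [0.6, 0.6, 0.6, 0.6, 0.6]
  xyz:
    - [0, 0, 0]
    - [0, 0, 0]
    - [0, 0, 0]
    - [0, 0, 0]
    - [0, 0, 0]
  twist: [-0.12, -0.24, -0.36, -0.48, -0.6]

```text
t: 3.37
eef_pos: [0.4682, -0.0105, 0.3041]
tool_rot: [0.0, 0.142, 0.99, -0.0]
contact_force: [0.3, 0.6, -0.9]
gripper_width: 0.602
```

```bash
cd .;python3 -c "
from h import *
need([.4695,-.0015,.192],76)"
```

```text
t 3.37 pos [ 0.4682 -0.0105  0.3041] toolY 73.63 shift [ 0.13  0.91 11.2 ] twist -0.041 F [ 0.28  0.58 -0.92] T [0.018 0.04  0.004] q7 1.03 grip 0.602 tilt -1.0
```

>>> move_arm:
  gripper: [0.6, 0.6, 0.6, 0.6, 0.6]
  xyz:
    - [0.13, 0.9, 0]
    - [0.13, 0.9, 3]
    - [0.13, 0.9, 6]
    - [0.13, 0.9, 9]
    - [0.13, 0.9, 9]
  twist: [-0.041, -0.041, -0.041, -0.041, -0.041]

```text
t: 3.78
eef_pos: [0.4666, -0.0015, 0.2096]
tool_rot: [-0.004, 0.126, 0.992, -0.0]
contact_force: [-2.0, 0.7, 0.0]
gripper_width: 0.599
```

```bash
cd .;python3 -c "
from h import *
need([.4695,-.0015,.192],76)
shot('scene','s1.png');d=shot('top','t1.png')
a=cv2.imread('pics/s1.png')[120:260,180:340];cv2.imwrite('pics/s1z.png',cv2.resize(a,None,fx=4,fy=4,interpolation=2))"
```

```text
t 3.78 pos [ 0.4666 -0.0015  0.2096] toolY 75.56 shift [-0.29  0.08  1.76] twist -0.008 F [-1.98  0.73  0.02] T [ 0.077  0.019 -0.003] q7 0.92 grip 0.599 tilt -1.0
```

View pics/s1z.png

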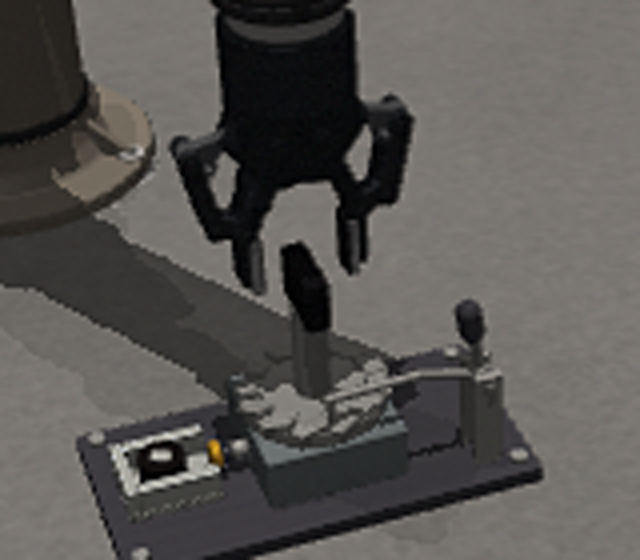

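>>> move_arm:
  gripper: [0.6, 0.6, 0.6]
  xyz:
    - [-0.2, 0.1, 0.9]
    - [-0.2, 0.1, 1.7]
    - [-0.2, 0.1, 1.7]
  twist: [-0.005, -0.005, -0.005]

```text
t: 4.13
eef_pos: [0.4718, -0.0012, 0.1966]
tool_rot: [0.0, 0.123, 0.992, -0.0]
contact_force: [-0.2, 0.4, 0.3]
gripper_width: 0.601
```

```bash
cd .;python3 -c "
from h import *
need([.4695,-.0015,.192],76)"
```

```text
t 4.13 pos [ 0.4718 -0.0012  0.1966] toolY 75.89 shift [ 0.21 -0.08  0.46] twist -0.002 F [-0.21  0.45  0.3 ] T [-0.045 -0.068 -0.034] q7 0.9 grip 0.601 tilt -1.0
```

>>> move_arm:
  gripper: [0.6, 0.0, 0.0, 0.0, 0.0]
  xyz:
    - [0.2, -0.05, 0.4]
    - [0.2, -0.05, 0.4]
    - [0.2, -0.05, 0.4]
    - [0.2, -0.05, 0.4]
    - [0.2, -0.05, 0.4]
  twist: [0, 0, 0, 0, 0]
  squeeze: 40

```text
t: 4.55
eef_pos: [0.4697, -0.0014, 0.1939]
tool_rot: [0.0, 0.123, 0.992, -0.001]
contact_force: [-3.1, -1.3, 8.2]
gripper_width: 0.181
```

>>> move_arm:
  gripper: [0.0, 0.0]
  xyz:
    - [0, 0, 0]
    - [0, 0, 0]
  twist: [0, 0]

```text
t: 4.72
eef_pos: [0.4697, -0.0014, 0.1939]
tool_rot: [0.0, 0.123, 0.992, -0.001]
contact_force: [-4.6, -1.5, 9.9]
gripper_width: 0.179
```

```bash
cd .;python3 -c "
from h import *
need([.4695,-.0015,.192],76)"
```

```text
t 4.72 pos [ 0.4697 -0.0014  0.1939] toolY 75.89 shift [ 0.02 -0.01  0.19] twist -0.002 F [-4.57 -1.52  9.94] T [-0.268  0.668  0.041] q7 0.9 grip 0.179 tilt -1.0
```

>>> move_arm:
  gripper: [0.0, 0.0, 0.0, 0.0, 0.0]
  xyz:
    - [0, 0, 0]
    - [0, 0, 0]
    - [0, 0, 0]
    - [0, 0, 0]
    - [0, 0, 0]
  twist: [0.1, 0.2, 0.3, 0.4, 0.5]

```text
t: 5.13
eef_pos: [0.4696, -0.0017, 0.1939]
tool_rot: [0.0, 0.367, 0.93, -0.001]
contact_force: [-3.5, -1.9, 10.0]
gripper_width: 0.179
```

```bash
cd .;python3 -c "
from h import *
need([.4695,-.0015,.192],76)"
```

```text
t 5.13 pos [ 0.4696 -0.0017  0.1939] toolY 46.98 shift [0.02 0.01 0.19] twist -0.506 F [-3.5  -1.91 10.  ] T [-0.567  0.77   0.21 ] q7 0.45 grip 0.179 tilt -1.0
```

>>> move_arm:
  gripper: [0.0, 0.0, 0.0, 0.0, 0.0]
  xyz:
    - [0, 0, 0]
    - [0, 0, 0]
    - [0, 0, 0]
    - [0, 0, 0]
    - [0, 0, 0]
  twist: [0.1, 0.2, 0.3, 0.4, 0.5]

```text
t: 5.55
eef_pos: [0.4693, -0.0019, 0.1938]
tool_rot: [0.0, 0.585, 0.811, -0.001]
contact_force: [-5.3, -2.4, 10.8]
gripper_width: 0.18
```

```bash
cd .;python3 -c "
from h import *
need([.4695,-.0015,.192],76)"
```

```text
t 5.55 pos [ 0.4693 -0.0019  0.1938] toolY 18.33 shift [0.03 0.03 0.18] twist -1.007 F [-5.27 -2.39 10.81] T [-0.744  0.908  0.171] q7 -0.0 grip 0.18 tilt -1.0
```

>>> move_arm:
  gripper: [0.0, 0.0, 0.0, 0.0, 0.0]
  xyz:
    - [0, 0, 0]
    - [0, 0, 0]
    - [0, 0, 0]
    - [0, 0, 0]
    - [0, 0, 0]
  twist: [0.1, 0.2, 0.3, 0.4, 0.4]

```text
t: 5.97
eef_pos: [0.469, -0.0019, 0.1938]
tool_rot: [0.0, 0.735, 0.678, -0.001]
contact_force: [-5.3, -2.7, 11.6]
gripper_width: 0.179
```

```bash
cd .;python3 -c "
from h import *
need([.4695,-.0015,.192],76)
print(get_obs()['torque'])
shot('scene','s2.png')
a=cv2.imread('pics/s2.png')[180:270,185:325];cv2.imwrite('pics/s2z.png',cv2.resize(a,None,fx=5,fy=5,interpolation=2))
need([.4695,-.0015,.192],76)"
```

```text
t 5.97 pos [ 0.469  -0.0019  0.1938] toolY -4.63 shift [0.05 0.04 0.18] twist -1.407 F [-5.35 -2.73 11.64] T [-0.743  1.127 -0.026] q7 -0.37 grip 0.179 tilt -1.0
[-0.74328538  1.1267104  -0.02601702]
t 6.02 pos [ 0.4691 -0.0019  0.1938] toolY -4.4 shift [0.04 0.04 0.18] twist -1.403 F [-6.14 -2.21 12.42] T [-0.747  1.1    0.003] q7 -0.36 grip 0.181 tilt -1.0
```

View pics/s2z.png

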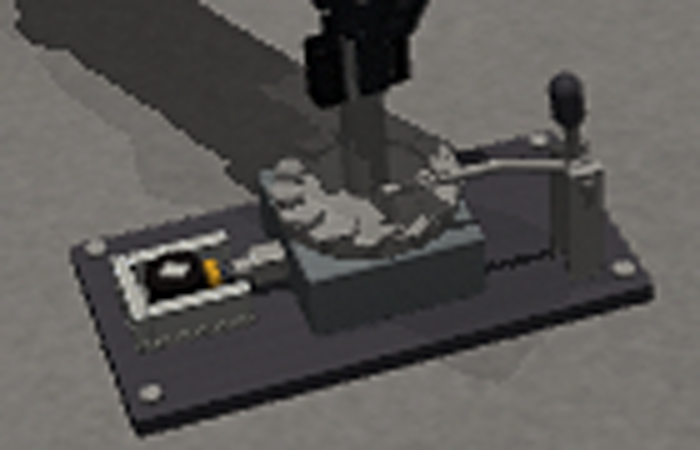

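>>> move_arm:
  gripper: [0.0, 0.0, 0.0, 0.0, 0.0]
  xyz:
    - [0, 0, 0]
    - [0, 0, 0]
    - [0, 0, 0]
    - [0, 0, 0]
    - [0, 0, 0]
  twist: [0.1, 0.2, 0.23, 0.23, 0.23]

```text
t: 6.43
eef_pos: [0.4689, -0.0019, 0.1939]
tool_rot: [0.0, 0.807, 0.591, -0.001]
contact_force: [-6.9, -1.5, 13.4]
gripper_width: 0.184
```

```bash
cd .;python3 -c "
from h import *
need([.4695,-.0015,.192],76)
for i in range(2):
  read_camera('top');print(np.round(get_obs()['torque'],3))
need([.4695,-.0015,.192],76)
shot('scene','s3.png')
a=cv2.imread('pics/s3.png')[180:270,185:325];cv2.imwrite('pics/s3z.png',cv2.resize(a,None,fx=5,fy=5,interpolation=2))
"
```

```text
t 6.43 pos [ 0.4689 -0.0019  0.1939] toolY -17.52 shift [0.06 0.04 0.18] twist -1.632 F [-6.88 -1.54 13.44] T [-0.671  1.294 -0.027] q7 -0.57 grip 0.184 tilt -1.0
[-0.728  1.254 -0.027]
[-0.723  1.282 -0.006]
t 6.53 pos [ 0.4689 -0.0019  0.1938] toolY -17.51 shift [0.06 0.04 0.18] twist -1.632 F [-7.44 -1.98 13.46] T [-0.723  1.282 -0.006] q7 -0.57 grip 0.18 tilt -1.0
```

View pics/s3z.png

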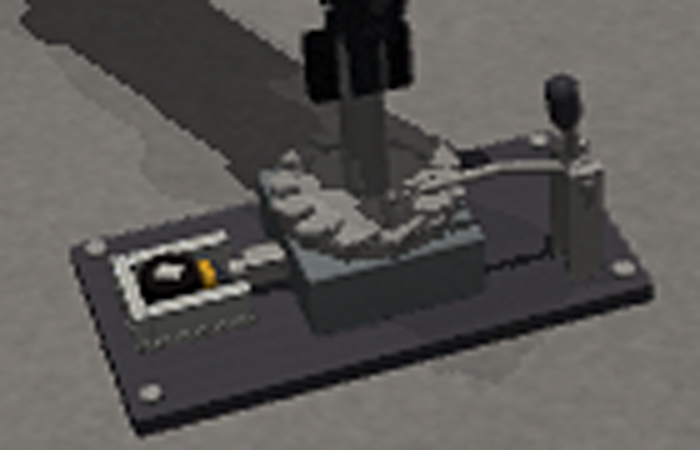

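>>> move_arm:
  gripper: [0.0, 0.0, 0.0, 0.0, 0.0]
  xyz:
    - [0, 0, 0]
    - [0, 0, 0]
    - [0, 0, 0]
    - [0, 0, 0]
    - [0, 0, 0]
  twist: [0.1, 0.2, 0.24, 0.24, 0.24]

```text
t: 7.0
eef_pos: [0.4688, -0.0019, 0.1938]
tool_rot: [0.0, 0.871, 0.49, -0.001]
contact_force: [-6.6, -2.8, 13.4]
gripper_width: 0.183
```

```bash
cd .;python3 -c "
from h import *
need([.4695,-.0015,.192],76)
for i in range(2):
  read_camera('top');print(np.round(get_obs()['torque'],3))
"
```

```text
t 7.0 pos [ 0.4688 -0.0019  0.1938] toolY -31.26 shift [0.07 0.04 0.18] twist -1.872 F [-6.65 -2.8  13.41] T [-0.666  1.376  0.043] q7 -0.79 grip 0.183 tilt -1.0
[-0.728  1.426  0.012]
[-0.689  1.378  0.034]
```

>>> move_arm:
  gripper: [0.0, 0.0, 0.0, 0.0, 0.0]
  xyz:
    - [0, 0, 0]
    - [0, 0, 0]
    - [0, 0, 0]
    - [0, 0, 0]
    - [0, 0, 0]
  twist: [0.1, 0.2, 0.28, 0.28, 0.28]

```text
t: 7.52
eef_pos: [0.4686, -0.0017, 0.1938]
tool_rot: [0.0, 0.931, 0.364, -0.001]
contact_force: [-7.0, -1.9, 14.1]
gripper_width: 0.175
```

```bash
cd .;python3 -c "
from h import *
need([.4695,-.0015,.192],76)
for i in range(2):
  read_camera('top');print(np.round(get_obs()['torque'],3))
need([.4695,-.0015,.192],76)
shot('scene','s4.png')
a=cv2.imread('pics/s4.png')[180:270,185:325];cv2.imwrite('pics/s4z.png',cv2.resize(a,None,fx=5,fy=5,interpolation=2))
"
```

```text
t 7.52 pos [ 0.4686 -0.0017  0.1938] toolY -47.29 shift [0.08 0.04 0.18] twist -2.152 F [-7.04 -1.92 14.11] T [-0.589  1.555  0.14 ] q7 -1.04 grip 0.175 tilt -1.0
[-0.574  1.574  0.101]
[-0.596  1.567  0.128]
t 7.62 pos [ 0.4687 -0.0018  0.1938] toolY -47.28 shift [0.08 0.04 0.18] twist -2.152 F [-7.64 -1.92 13.58] T [-0.596  1.567  0.128] q7 -1.04 grip 0.182 tilt -1.0
```

View pics/s4z.png

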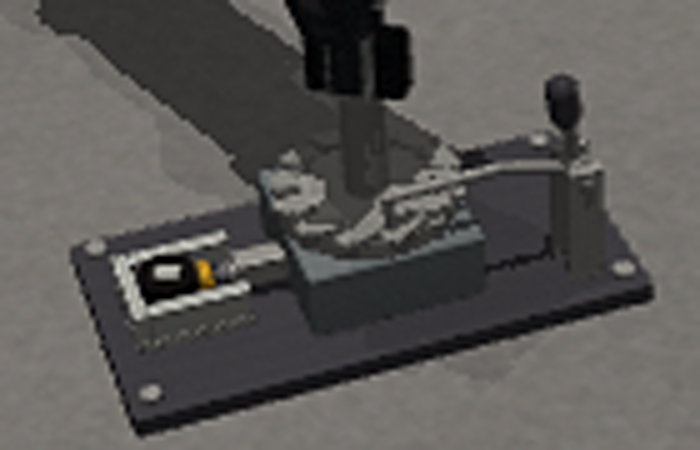

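```bash
cd .;cat >> h.py <<'E'
def avg(n):
    a=[]
    for i in range(n):
        read_camera('top');a.append(np.r_[get_obs()['torque'],get_obs()['contact_force']])
    a=np.array(a);print('avgT',a.mean(0).round(4),'se',(a.std(0)/n**.5).round(4)[:3])
E
python3 -c "
from h import *
avg(25);need([.4695,-.0015,.192],76)"
```

```text
avgT [-0.5635  1.5462  0.1113 -7.2019 -1.991  13.9395] se [0.0046 0.006  0.0052]
t 8.92 pos [ 0.4687 -0.0017  0.1938] toolY -47.27 shift [0.08 0.04 0.18] twist -2.152 F [-7.73 -1.33 14.21] T [-0.629  1.536  0.121] q7 -1.04 grip 0.18 tilt -1.0
```

>>> move_arm:
  gripper: [0.0, 0.0, 0.0]
  xyz:
    - [0, 0, 0]
    - [0, 0, 0]
    - [0, 0, 0]
  twist: [-0.03, -0.03, -0.03]

```text
t: 9.17
eef_pos: [0.4687, -0.0018, 0.1939]
tool_rot: [0.0, 0.926, 0.378, -0.001]
contact_force: [-7.8, -2.7, 13.6]
gripper_width: 0.18
```

```bash
cd .;python3 -c "
from h import *
avg(25);need([.4695,-.0015,.192],76)"
```

```text
avgT [-0.5873  1.5376  0.1393 -7.2129 -2.1569 13.8015] se [0.0059 0.0065 0.0057]
t 10.42 pos [ 0.4687 -0.0018  0.1938] toolY -45.55 shift [0.08 0.04 0.18] twist -2.121 F [-6.84 -1.93 13.69] T [-0.594  1.544  0.12 ] q7 -1.02 grip 0.186 tilt -1.0
```

>>> move_arm:
  gripper: [0.0, 0.0, 0.0, 0.0, 0.0]
  xyz:
    - [0, 0, 0]
    - [0, 0, 0]
    - [0, 0, 0]
    - [0, 0, 0]
    - [0, 0, 0]
  twist: [0.03, 0.05, 0.05, 0.03, 0]

```text
t: 10.83
eef_pos: [0.4687, -0.0017, 0.1938]
tool_rot: [0.0, 0.926, 0.379, -0.001]
contact_force: [-7.6, -2.1, 13.9]
gripper_width: 0.181
```

```bash
cd .;python3 -c "
from h import *
avg(8);need([.4695,-.0015,.192],76)
shot('scene','s5.png')
a=cv2.imread('pics/s5.png')[180:270,185:325];cv2.imwrite('pics/s5z.png',cv2.resize(a,None,fx=5,fy=5,interpolation=2))"
```

```text
avgT [-0.5745  1.5311  0.1519 -6.8974 -1.9243 13.8246] se [0.0165 0.0135 0.0091]
t 11.23 pos [ 0.4687 -0.0018  0.1938] toolY -45.55 shift [0.08 0.04 0.18] twist -2.121 F [-7.3  -2.39 13.97] T [-0.608  1.457  0.144] q7 -1.02 grip 0.177 tilt -1.0
```

View pics/s5z.png

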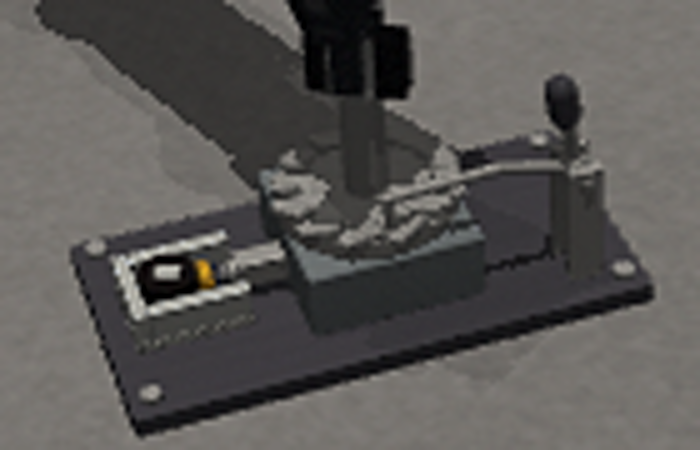

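>>> move_arm:
  gripper: [0.3, 0.5, 0.6, 0.6, 0.6]
  xyz:
    - [0, 0, 0]
    - [0, 0, 0]
    - [0, 0, 0]
    - [0, 0, 0]
    - [0, 0, 0]
  twist: [-0.01, -0.01, -0.01, -0.01, -0.01]

```text
t: 11.7
eef_pos: [0.4695, -0.0011, 0.1928]
tool_rot: [-0.0, 0.924, 0.383, -0.0]
contact_force: [1.3, -0.1, 0.2]
gripper_width: 0.598
```

```bash
cd .;python3 -c "
from h import *
avg(20);need([.4695,-.0015,.30],-44)
shot('scene','s6.png')
a=cv2.imread('pics/s6.png')[180:270,185:325];cv2.imwrite('pics/s6z.png',cv2.resize(a,None,fx=5,fy=5,interpolation=2))"
```

```text
avgT [-0.0039  0.0107  0.0012  0.0771  0.0642  0.0665] se [0.006  0.0064 0.0068]
t 12.7 pos [ 0.4696 -0.0012  0.1929] toolY -44.98 shift [ -0.03   0.02 -10.71] twist -0.017 F [ 0.61 -0.39  0.52] T [ 0.014  0.044 -0.015] q7 -1.01 grip 0.601 tilt -1.0
```

View pics/s6z.png

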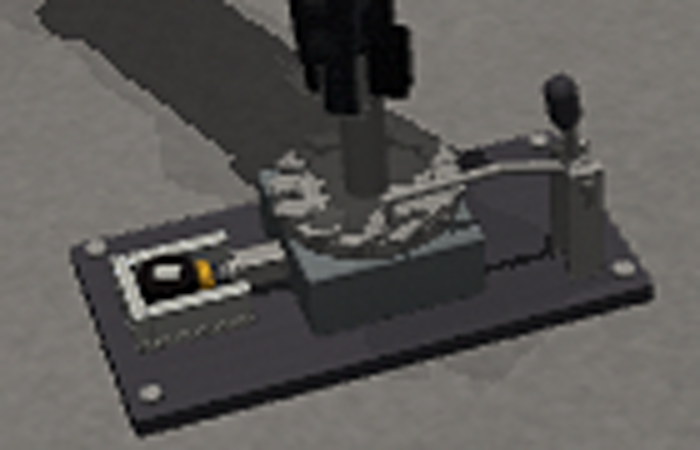

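>>> move_arm:
  gripper: [0.6, 0.6, 0.0, 0.0, 0.0]
  xyz:
    - [0, 0, -3]
    - [0, 0, -6]
    - [0, 0, -7]
    - [0, 0, -7]
    - [0, 0, -7]
  twist: [0, 0, -0.12, -0.24, -0.36]

```text
t: 13.17
eef_pos: [0.4701, -0.0011, 0.2641]
tool_rot: [0.001, 0.839, 0.545, 0.001]
contact_force: [-0.3, -0.6, 0.0]
gripper_width: 0.179
```

```bash
cd .;python3 -c "
from h import *
R,t=Tp(np.radians(-14),.4695,-.0015)
X=R@[.04,.078,0]+t; print(X, R@[.04,.115,0]+t)
need([X[0],X[1],.263],-14)"
```

```text
[0.5223433  0.04510028 0.        ] [0.53129441 0.08100122 0.        ]
t 13.17 pos [ 0.4701 -0.0011  0.2641] toolY -24.02 shift [6.35 2.89 0.12] twist -0.175 F [-0.35 -0.57  0.01] T [-0.03   0.045 -0.014] q7 -0.62 grip 0.179 tilt -1.0
```

>>> move_arm:
  gripper: [0.0, 0.0, 0.0, 0.0]
  xyz:
    - [3, 1.4, 0]
    - [6.3, 2.9, 0]
    - [6.3, 2.9, 0]
    - [6.3, 2.9, 0]
  twist: [-0.1, -0.175, -0.175, -0.175]

```text
t: 13.5
eef_pos: [0.5229, 0.0459, 0.2627]
tool_rot: [-0.0, 0.789, 0.614, 0.0]
contact_force: [0.2, -0.5, -0.1]
gripper_width: -0.005
```

```bash
cd .;python3 -c "
from h import *
R,t=Tp(np.radians(-14),.4695,-.0015)
X=R@[.04,.078,0]+t
need([X[0],X[1],.175],-14)
for c,b in(('top',(200,330,210,375)),('scene',(165,275,185,335))):
  shot(c,c+'7.png')
  a=cv2.imread('pics/'+c+'7.png')[b[0]:b[1],b[2]:b[3]];cv2.imwrite('pics/'+c+'7z.png',cv2.resize(a,None,fx=4.5,fy=4.5,interpolation=2))"
```

```text
t 13.5 pos [0.5229 0.0459 0.2627] toolY -14.2 shift [-0.1  -0.03  8.77] twist -0.003 F [ 0.2  -0.49 -0.07] T [0.037 0.033 0.056] q7 -0.56 grip -0.005 tilt -1.0
```

View pics/scene7z.png

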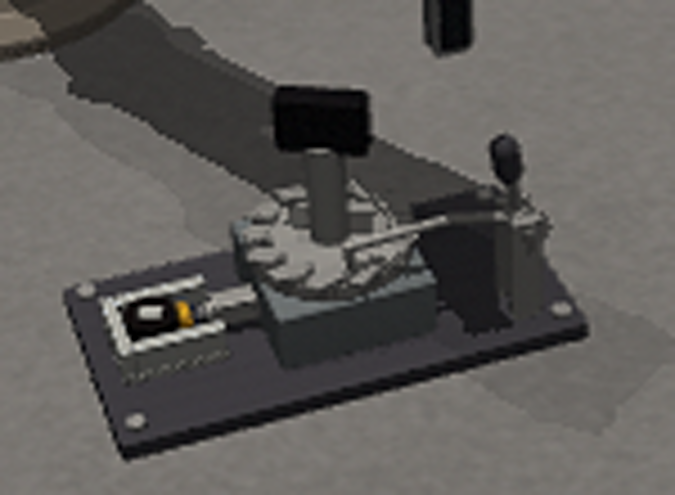

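View pics/top7z.png

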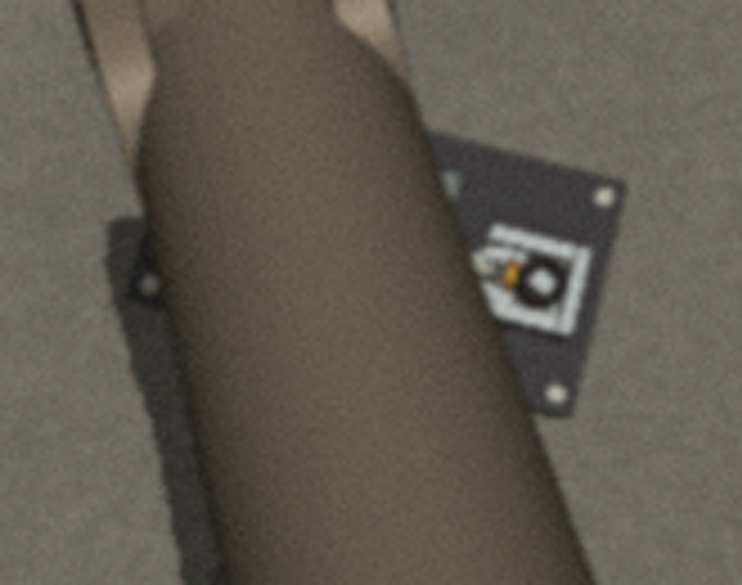

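```bash
cd .;python3 -c "
from h import *
d=read_camera('scene');R,t=Tp(np.radians(-14),.4695,-.0015)
a=cv2.resize(np.ascontiguousarray(d['pixels'][170:230,225:285,::-1]),None,fx=9,fy=9,interpolation=2)
for th,col in((2.094,(0,255,0)),(2.0,(0,0,255)),(2.2,(255,0,0))):
  c,s=np.cos(-th),np.sin(-th)
  pts=[(x*c-y*s,.02+x*s+y*c,.152) for x,y in((.025,.008),(-.025,.008),(-.025,-.008),(.025,-.008))]
  p=(proj(d,np.array(pts)@R.T+t)-[224.5,169.5])*9
  cv2.polylines(a,[np.round(p).astype(int)],True,col,1)
cv2.imwrite('pics/bar.png',a)"
```

```text
(no output)
```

View pics/bar.png

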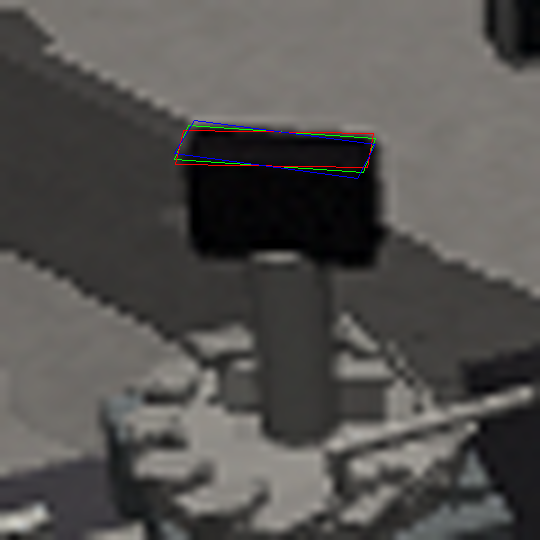

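>>> move_arm:
  gripper: [0.0, 0.0, 0.0, 0.0, 0.0]
  xyz:
    - [-0.1, 0, 3]
    - [-0.1, 0, 6]
    - [-0.1, 0, 8.6]
    - [-0.1, 0, 8.7]
    - [-0.1, 0, 8.7]
  twist: [0, 0, 0, 0, 0]

```text
t: 14.07
eef_pos: [0.5205, 0.0424, 0.1752]
tool_rot: [-0.001, 0.79, 0.613, -0.002]
contact_force: [0.5, -0.1, 0.6]
gripper_width: -0.002
```

```bash
cd .;python3 -c "
from h import *
R,t=Tp(np.radians(-14),.4695,-.0015)
X=R@[.04,.078,0]+t
need([X[0],X[1],.175],-14)
shot('scene','s8.png')
a=cv2.imread('pics/s8.png')[150:260,205:335];cv2.imwrite('pics/s8z.png',cv2.resize(a,None,fx=5,fy=5,interpolation=2))"
```

```text
t 14.07 pos [0.5205 0.0424 0.1752] toolY -14.38 shift [0.3  0.11 0.02] twist -0.007 F [ 0.54 -0.09  0.62] T [ 0.01  -0.024  0.027] q7 -0.61 grip -0.002 tilt -1.0
```

View pics/s8z.png

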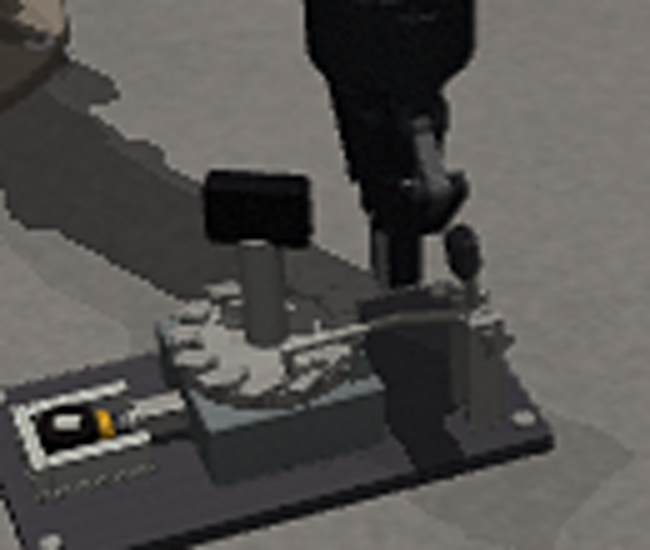

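>>> move_arm:
  gripper: [0.0, 0.0, 0.0, 0.0, 0.0]
  xyz:
    - [1.3, 0.1, 0]
    - [2.1, 0.1, 0]
    - [2.9, 0.1, 0]
    - [3.7, 0.1, 0]
    - [4.5, 0.1, 0]
  twist: [0, 0, 0, 0, 0]

```text
t: 14.53
eef_pos: [0.5343, 0.0881, 0.1765]
tool_rot: [0.0, 0.789, 0.614, 0.001]
contact_force: [0.2, 1.1, -0.8]
gripper_width: 0.004
```

```bash
cd .;python3 -c "
from h import *
R,t=Tp(np.radians(-14),.4695,-.0015)
need([.5,0,.175],-14);print(R.T@(get_obs()['eef_pos']-t))
shot('scene','s9.png')
a=cv2.imread('pics/s9.png')[150:260,205:335];cv2.imwrite('pics/s9z.png',cv2.resize(a,None,fx=5,fy=5,interpolation=2))"
```

```text
t 14.53 pos [0.5343 0.0881 0.1765] toolY -14.28 shift [-9.38 -1.15  0.15] twist -0.005 F [ 0.18  1.09 -0.76] T [ 0.027  0.021 -0.021] q7 -0.69 grip 0.004 tilt -1.0
[0.0411867  0.12259716 0.17652926]
```

View pics/s9z.png

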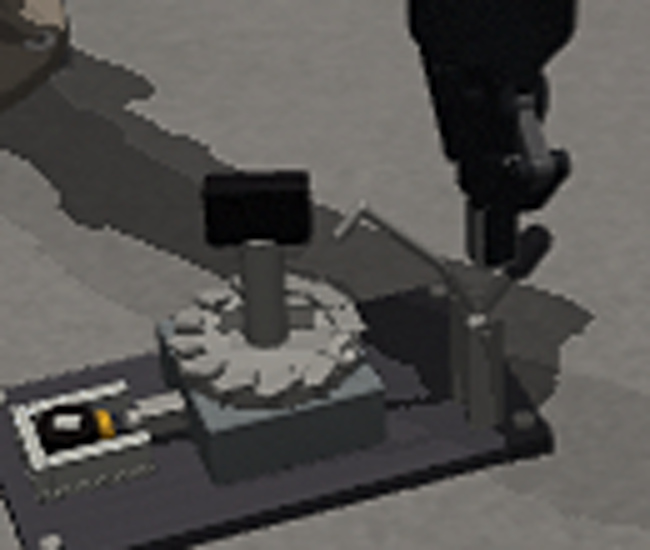

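>>> move_arm:
  gripper: [0.0, 0.0, 0.0, 0.0]
  xyz:
    - [0.3, 0, 0]
    - [0.3, 2, 0]
    - [0.3, 5, 0]
    - [0.3, 5, 0]
  twist: [0, 0, 0, 0]

```text
t: 14.92
eef_pos: [0.5875, 0.0752, 0.1764]
tool_rot: [0.002, 0.791, 0.612, 0.002]
contact_force: [0.5, -0.6, 0.2]
gripper_width: -0.002
```

```bash
cd .;python3 -c "
from h import *
avg(4)
R,t=Tp(np.radians(-14),.4695,-.0015)
need([.5,0,.175],-14);print(R.T@(get_obs()['eef_pos']-t))
shot('scene','s10.png')
a=cv2.imread('pics/s10.png')[150:260,205:335];cv2.imwrite('pics/s10z.png',cv2.resize(a,None,fx=5,fy=5,interpolation=2))"
```

```text
avgT [ 0.0216  0.0551 -0.0125 -0.5871 -0.1847  0.0195] se [0.0093 0.0051 0.0132]
t 15.12 pos [0.5821 0.0772 0.1755] toolY -14.32 shift [-9.52 -6.04  0.06] twist -0.006 F [-0.3  -0.32  0.3 ] T [0.053 0.062 0.011] q7 -0.65 grip 0.001 tilt -1.0
[0.09020093 0.12364911 0.1755008 ]
```

View pics/s10z.png

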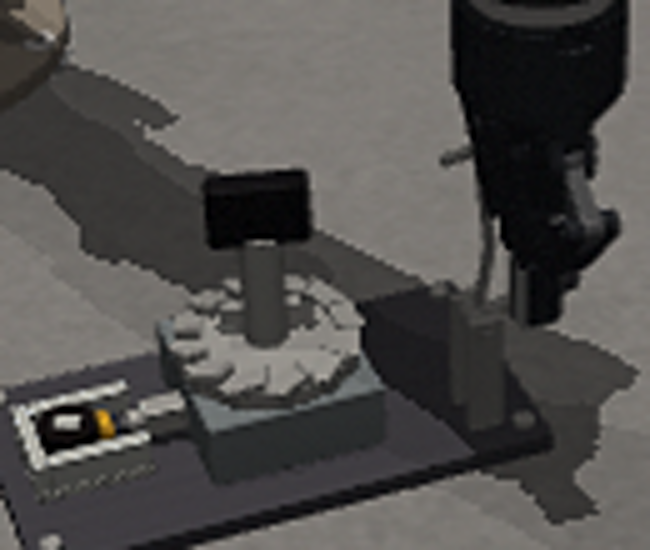

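>>> move_arm:
  gripper: [0.0, 0.0, 0.0, 0.6, 0.6]
  xyz:
    - [0, 0.5, -4]
    - [0, 0.5, -8]
    - [0, 0.5, -12]
    - [-4, -0.5, -12]
    - [-8, -1.5, -12]
  twist: [0, 0, 0, 0, 0]

```text
t: 15.58
eef_pos: [0.5494, 0.0057, 0.2989]
tool_rot: [0.001, 0.788, 0.616, 0.003]
contact_force: [0.9, -1.5, -1.2]
gripper_width: 0.276
```

```bash
cd .;python3 -c "
from h import *
need([.4695,-.0015,.30],-26)
d=shot('scene','s11.png');R,t=Tp(np.radians(-14),.4695,-.0015)
a=cv2.resize(np.ascontiguousarray(d['pixels'][150:240,225:315,::-1]),None,fx=6,fy=6,interpolation=2)
for th,col in((2.0,(0,255,0)),(1.8,(0,0,255)),(1.6,(255,0,0))):
  c,s=np.cos(-th),np.sin(-th)
  pts=[(x*c-y*s,.02+x*s+y*c,.152) for x,y in((.025,.008),(-.025,.008),(-.025,-.008),(.025,-.008))]
  p=(proj(d,np.array(pts)@R.T+t)-[224.5-1,149.5-1])*6
  cv2.polylines(a,[np.round(p).astype(int)],True,col,1)
cv2.imwrite('pics/bar2.png',a)"
```

```text
t 15.58 pos [0.5494 0.0057 0.2989] toolY -13.99 shift [-2.63 -7.58 -0.16] twist 0.21 F [ 0.92 -1.47 -1.17] T [-0.146 -0.01  -0.015] q7 -0.46 grip 0.276 tilt -1.0
```

View pics/bar2.png

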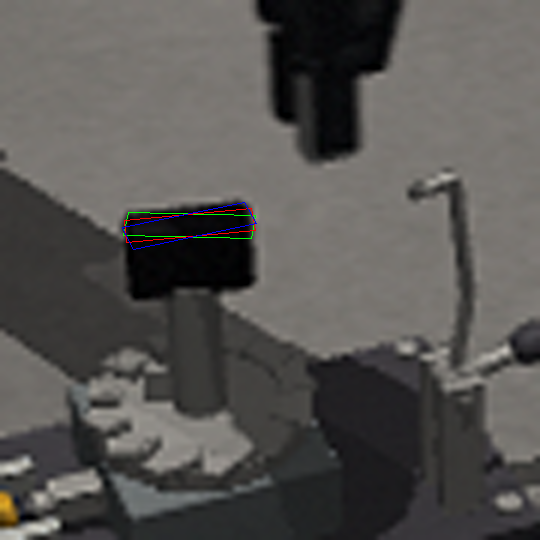

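>>> move_arm:
  gripper: [0.6, 0.6, 0.6, 0.6, 0.6]
  xyz:
    - [-1.3, -3.8, 0]
    - [-2.6, -7.6, 0]
    - [-2.6, -7.6, 0]
    - [-2.6, -7.6, 4]
    - [-2.6, -7.6, 4]
  twist: [0.1, 0.2, 0.21, 0.21, 0.21]

```text
t: 16.05
eef_pos: [0.4648, -0.0032, 0.2518]
tool_rot: [-0.002, 0.849, 0.528, -0.003]
contact_force: [-0.8, -0.5, -1.8]
gripper_width: 0.601
```

```bash
cd .;python3 -c "
from h import *
need([.4695,-.0015,.194],-26)"
```

```text
t 16.05 pos [ 0.4648 -0.0032  0.2518] toolY -26.31 shift [0.38 0.38 5.77] twist -0.005 F [-0.78 -0.48 -1.84] T [-0.035  0.065  0.053] q7 -0.66 grip 0.601 tilt -1.0
```

>>> move_arm:
  gripper: [0.6, 0.6, 0.6, 0.6]
  xyz:
    - [0, 0, 0]
    - [0, 0, 2.5]
    - [0, 0, 5]
    - [0, 0, 5]
  twist: [0, 0, 0, 0]

```text
t: 16.38
eef_pos: [0.4673, -0.0029, 0.2038]
tool_rot: [-0.001, 0.849, 0.528, -0.002]
contact_force: [-0.8, -0.9, -0.1]
gripper_width: 0.6
```

```bash
cd .;python3 -c "
from h import *
read_camera('top');read_camera('top')
need([.4695,-.0015,.194],-26)"
```

```text
t 16.48 pos [ 0.469  -0.0027  0.2067] toolY -26.33 shift [ 0.13 -0.01  1.27] twist -0.006 F [ 0.29  0.79 -0.51] T [-0.007 -0.019 -0.031] q7 -0.69 grip 0.602 tilt -1.0
```

>>> move_arm:
  gripper: [0.6, 0.6, 0.0, 0.0, 0.0]
  xyz:
    - [0.1, 0, 1.2]
    - [0.1, 0, 1.2]
    - [0.1, 0, 1.2]
    - [0.1, 0, 1.2]
    - [0.1, 0, 1.2]
  twist: [0, 0, 0, 0, 0]
  squeeze: 30

```text
t: 16.9
eef_pos: [0.4692, -0.0018, 0.195]
tool_rot: [-0.0, 0.85, 0.527, 0.0]
contact_force: [-20.8, 12.3, 23.1]
gripper_width: 0.182
```

>>> move_arm:
  gripper: [0.0, 0.0, 0.0]
  xyz:
    - [0, 0, 0]
    - [0, 0, 0]
    - [0, 0, 0]
  twist: [0, 0, 0]

```text
t: 17.15
eef_pos: [0.469, -0.0016, 0.1951]
tool_rot: [-0.0, 0.85, 0.527, 0.0]
contact_force: [-4.1, 1.1, 7.4]
gripper_width: 0.186
```

```bash
cd .;python3 -c "
from h import *
need([.4695,-.0015,.194],75.9)"
```

```text
t 17.15 pos [ 0.469  -0.0016  0.1951] toolY -26.34 shift [0.04 0.04 0.11] twist -1.784 F [-4.11  1.06  7.37] T [ 0.272  0.901 -0.04 ] q7 -0.7 grip 0.186 tilt -1.0
```

>>> move_arm:
  gripper: [0.0, 0.0, 0.0, 0.0, 0.0]
  xyz:
    - [0, 0, 0]
    - [0, 0, 0]
    - [0, 0, 0]
    - [0, 0, 0]
    - [0, 0, 0]
  twist: [-0.1, -0.2, -0.3, -0.4, -0.5]

```text
t: 17.57
eef_pos: [0.469, -0.0017, 0.1951]
tool_rot: [0.0, 0.691, 0.723, 0.0]
contact_force: [-4.0, 0.9, 7.4]
gripper_width: 0.182
```

>>> move_arm:
  gripper: [0.0, 0.0, 0.0, 0.0, 0.0]
  xyz:
    - [0, 0, 0]
    - [0, 0, 0]
    - [0, 0, 0]
    - [0, 0, 0]
    - [0, 0, 0]
  twist: [-0.1, -0.2, -0.3, -0.4, -0.5]

```text
t: 17.98
eef_pos: [0.4691, -0.0016, 0.1951]
tool_rot: [0.0, 0.491, 0.871, 0.0]
contact_force: [-4.1, 0.9, 7.3]
gripper_width: 0.177
```

>>> move_arm:
  gripper: [0.0, 0.0, 0.0, 0.0, 0.0]
  xyz:
    - [0, 0, 0]
    - [0, 0, 0]
    - [0, 0, 0]
    - [0, 0, 0]
    - [0, 0, 0]
  twist: [-0.1, -0.2, -0.3, -0.4, -0.5]

```text
t: 18.4
eef_pos: [0.4692, -0.0015, 0.1951]
tool_rot: [0.0, 0.26, 0.966, 0.0]
contact_force: [-4.2, 2.0, 7.3]
gripper_width: 0.18
```

```bash
cd .;python3 -c "
from h import *
read_camera('top');read_camera('top')
need([.4695,-.0015,.194],75.9)"
```

```text
t 18.5 pos [ 0.4692 -0.0015  0.1951] toolY 59.79 shift [-0.02  0.01  0.11] twist -0.281 F [-3.79  2.17  8.4 ] T [0.484 0.745 0.061] q7 0.66 grip 0.187 tilt -1.0
```

Now slowly to the stop.

>>> move_arm:
  gripper: [0.0, 0.0, 0.0, 0.0, 0.0]
  xyz:
    - [0, 0, 0]
    - [0, 0, 0]
    - [0, 0, 0]
    - [0, 0, 0]
    - [0, 0, 0]
  twist: [-0.08, -0.16, -0.22, -0.25, -0.25]

```text
t: 18.92
eef_pos: [0.4692, -0.0015, 0.1952]
tool_rot: [0.0, 0.139, 0.99, 0.0]
contact_force: [-3.4, 2.3, 8.0]
gripper_width: 0.181
```

```bash
cd .;python3 -c "
from h import *
avg(5)
need([.4695,-.0015,.194],75.9)"
```

```text
avgT [ 0.5144  0.7382  0.0136 -3.7412  1.9507  7.8211] se [0.0129 0.0122 0.0123]
t 19.17 pos [ 0.4692 -0.0014  0.1952] toolY 73.93 shift [-0.03  0.    0.12] twist -0.034 F [-3.53  2.22  7.77] T [0.541 0.733 0.011] q7 0.88 grip 0.18 tilt -1.0
```

>>> move_arm:
  gripper: [0.0, 0.0, 0.0, 0.0]
  xyz:
    - [0, 0, 0]
    - [0, 0, 0]
    - [0, 0, 0]
    - [0, 0, 0]
  twist: [-0.02, -0.04, -0.04, -0.04]

```text
t: 19.5
eef_pos: [0.4693, -0.0015, 0.1952]
tool_rot: [0.0, 0.121, 0.993, 0.0]
contact_force: [-3.7, 3.3, 7.7]
gripper_width: 0.183
```

```bash
cd .;python3 -c "
from h import *
avg(5)
need([.4695,-.0015,.194],75.9)"
```

```text
avgT [ 0.5502  0.7077 -0.3259 -3.3144  3.094   7.8987] se [0.0099 0.0096 0.0076]
t 19.75 pos [ 0.4693 -0.0015  0.1952] toolY 76.15 shift [-0.02  0.    0.12] twist 0.004 F [-3.43  2.84  7.84] T [ 0.579  0.679 -0.307] q7 0.92 grip 0.186 tilt -1.0
```

>>> move_arm:
  gripper: [0.3, 0.6, 0.6, 0.6, 0.6]
  xyz:
    - [0, 0, 0]
    - [0, 0, 0]
    - [0, 0, 0]
    - [0, 0, -3]
    - [0, 0, -6]
  twist: [0, 0, 0, 0, 0]

```text
t: 20.17
eef_pos: [0.4679, -0.0023, 0.2534]
tool_rot: [-0.002, 0.12, 0.993, 0.0]
contact_force: [0.8, 0.7, 0.8]
gripper_width: 0.601
```

>>> move_arm:
  gripper: [0.6, 0.6, 0.6, 0.6, 0.6]
  xyz:
    - [0, 0, -4]
    - [0, 0, -6]
    - [0, -4, -6]
    - [0, -8, -6]
    - [0, -12, -6]
  twist: [0, 0, 0, 0, 0]

```text
t: 20.58
eef_pos: [0.4401, -0.1198, 0.3147]
tool_rot: [0.001, 0.119, 0.993, -0.0]
contact_force: [0.1, 0.3, 0.0]
gripper_width: 0.599
```

```bash
cd .;python3 -c "
from h import *
need([.5,-.25,.3],75.9)"
```

```text
t 20.58 pos [ 0.4401 -0.1198  0.3147] toolY 76.31 shift [ -8.9  -11.24   1.49] twist 0.007 F [0.08 0.3  0.02] T [-0.025 -0.07  -0.009] q7 1.36 grip 0.599 tilt -1.0
```

>>> move_arm:
  gripper: [0.6, 0.6, 0.6, 0.6, 0.6]
  xyz:
    - [-2, -4, 0]
    - [-4, -8, 0]
    - [-6, -12, 0]
    - [-8, -16, 0]
    - [-10, -20, 0]
  twist: [0, 0, 0, 0, 0]

```text
t: 21.0
eef_pos: [0.4863, -0.3242, 0.3139]
tool_rot: [-0.0, 0.12, 0.993, -0.0]
contact_force: [0.3, 0.4, -0.1]
gripper_width: 0.6
```

>>> move_arm:
  gripper: [0.6, 0.6, 0.6, 0.6, 0.6]
  xyz:
    - [0, -4, 0]
    - [0, -8, 0]
    - [0, -12, 0]
    - [0, -12, 0]
    - [0, -12, 0]
  twist: [0, 0, 0, 0, 0]

```text
t: 21.42
eef_pos: [0.4558, -0.4415, 0.3131]
tool_rot: [-0.001, 0.123, 0.992, -0.0]
contact_force: [-0.1, 1.0, 0.0]
gripper_width: 0.603
```

```bash
cd .;python3 -c "
from h import *
need([.5,-.25,.3],75.9)
R,t=Tp(np.radians(-14),.4695,-.0015)
for c,b in(('top',(200,310,210,375)),('scene',(165,275,185,335))):
  d=shot(c,c+'9.png')
  a=cv2.imread('pics/'+c+'9.png')[b[0]:b[1],b[2]:b[3]];cv2.imwrite('pics/'+c+'9z.png',cv2.resize(a,None,fx=4.8,fy=4.8,interpolation=2))
  for q in('mount','carrier','knob_grip','pawl_grip'):
    print(c,q,[((R.T@(np.array(r['centre'])-t)*1000).round(1),round(r['p'],2)) for r in spot_point(q,c)[:2]])
"
```

```text
t 21.42 pos [ 0.4558 -0.4415  0.3131] toolY 75.86 shift [ 0.39 19.65  1.3 ] twist -0.001 F [-0.07  0.97  0.01] T [ 0.074  0.003 -0.046] q7 1.83 grip 0.603 tilt -1.0
top mount [(array([ 2.2,  1.1, -2. ]), 0.57), (array([ -0.8, -82.6,  15.9]), 0.44)]
top carrier [(array([ -0.8, -97.8,  13.1]), 0.69)]
top knob_grip [(array([  2. ,  19.7, 134.8]), 0.78)]
top pawl_grip [(array([ 41.1, 156.9,  80.4]), 0.47)]
scene mount [(array([  1.4, -89.6,  16.3]), 0.47)]
scene carrier []
scene knob_grip [(array([ -5.1,  20.4, 140.9]), 0.56)]
scene pawl_grip [(array([ 41.2, 155.9,  85.7]), 0.6)]
```

View pics/scene9z.png

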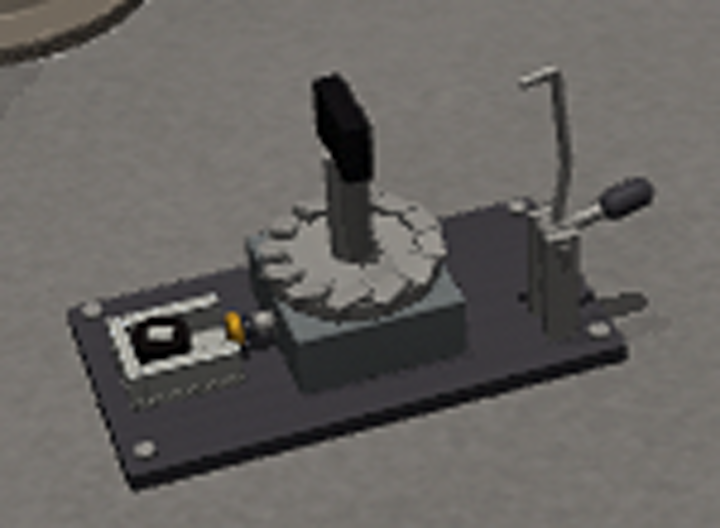

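View pics/top9z.png

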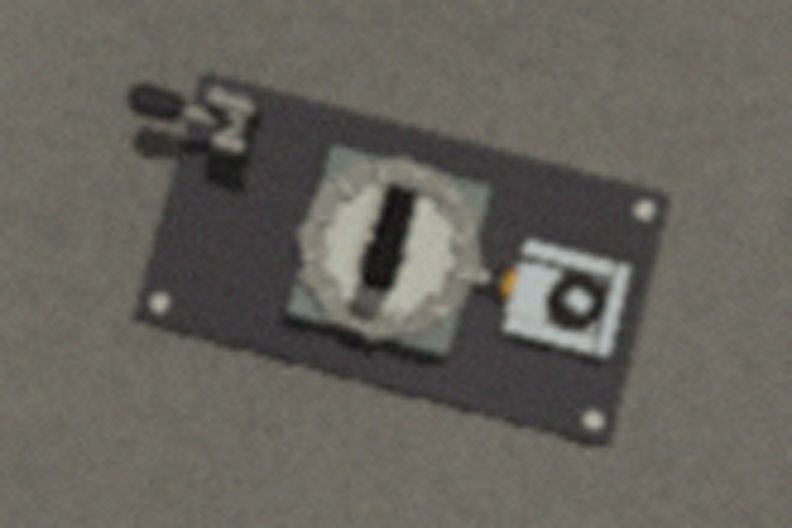

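View pics/scene9.png

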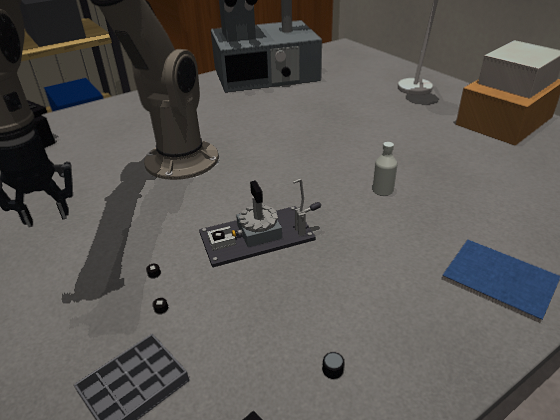

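```bash
cd .;python3 -c "
from h import *
print(hand_in())"
```

```text
the job is handed in; nothing more can be done
None
```

The whole sequence was carried out in the order asked, and I handed it in at about 21.5 s. No verdict was reported.

- **Pressing:** I turned the knob forward four clicks (2.09 rad). My torque readings put the load on the mount at about 10 N, where 6 to 28 N is wanted. With the hand off, the pictures showed the pawl holding the knob at the fourth tooth.
- **Load uncertainty:** My estimate from the pictures before turning was nearer 15 N (distances good to about 2 mm). I trusted the torque reading. A fifth click would have added about 15 N and come close to the crushing limit.
- **Releasing:** I then pushed the pawl right over. The unloaded knob ran back to about 1.8 rad by itself, with the pawl clear of the teeth. I gripped it and turned it back until I felt the stop, at about 0.33 N m, then let go and moved the arm away.
- **Last checks:**
  - **Pictures:** The bar is at its starting angle, the foot is clear of the mount, and the pawl is standing out. The mount touches the end wall, having moved about 5 mm. The things around the press are where they were.
  - **Disagreements:** The mount's position from the networks disagreed. The top camera's best report, at the middle of the press, was plainly wrong; its second was −82.6 mm, and the scene camera gave −89.6 mm. My own reading of the top picture, −82 mm, fits the mount being fully home. The scene camera's network did not find the carrier at all.

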